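# Bring the hall lamp's dimmer up to its pointer

## Robot

A 6-joint arm with a two-finger parallel gripper is mounted at the origin on the work surface. World frame = base frame: x ahead of the robot, y to its left, z up, the work surface at z = 0. Lengths are in mm, angles in rad, forces in N, time in s.
With the tool pointing down it reaches from about 350 to 875 mm from the base axis. Payload 4.2 kg.
Tool frame: the origin (TCP) lies on the mounting face of the last link; the fingertips stand 173 mm ahead of it and the grasp point (between the pads) lies grip_point_offset ahead of it (grip_point_offset is the distance from the TCP to the grasp point, in mm); z points along the fingers, y is the line along which they close (so a half turn about z gives the same grasp; the last joint's range is limited). The gripper opens to 85 mm and grips with 20 to 120 N. Pads are 22 mm wide; open, the fingers measure 114 mm over their backs; the gripper's body (76 mm by 85 mm) begins 54 mm behind the grasp point. The pads swing forward as they close: fully open they stand 13 mm farther back than shut.
Start: joints at [1.543, 0.385, 0.008, 0, -1.194, -0.259], TCP at [176.771, 599.46, 404.712] pointing down, gripper open.
Joint ranges: [-3.14, 3.14], [-1.21, 2.06], [-1.07, 1.41], [-3.16, 2.05], [-2.99, -0.16], [-3.1, 3.1]. Speed limits (rad/s): [2.79, 2.79, 3.14, 3.14, 3.14, 3.14].

## Interface

Orientations are given as a unit quaternion [x, y, z, w].
In Python, from bench import read_state, get_image, job_done, recognise, place_of, grip_point_offset gives the robot as it stands. The module is installed in compiled form; this text tells all that it offers.
- The arm moves only by the tool carry_out, never from a script. Its arguments are lists of equal length, an entry for each row: "slide": the shift along the tool's x, y, z in m, a list of three; "roll": the turn about the tool's z in degrees; "claw": the finger opening in m, from 0 to 0.0854. A call has 1 to 8 rows; each row is the pose to reach, as a shift and turn from the pose commanded when the call began, along the tool's axes at that moment; what a row does not reach only later rows make up. A row lasts 1/8 s, in which the tool goes at most 62.5 mm and 10.7 degrees, less where a joint would pass 70% of its speed; a pose out of reach is approached as far as the arm can. A call with a gripper value outside its range is refused whole. The fingers move at their own pace and stop on an object; the grip force is fixed at half the most. Time passes only in rows, so rows that repeat a pose let the fingers close. It gives the time, the measured TCP pose, the force, the opening and the grip force at its end, in the units of the state.
- read_state(): the state, without advancing time (a new reading comes with each control period).
- get_image(name): name is "scene" or "top"; returns a dict with "img" (384x512x3 uint8, red, green, blue), "z_map" (384x512 float32, mm along the optical axis (not along the pixel's ray), 0 where there is no reading), "mtx" (3x3 intrinsics, pixels), "k1" (the pictures are not rectified: a ray, as slopes to the right and down, at radius r is drawn at 1 + k1 r^2 times it, then the intrinsics apply), "world_from_camera" (4x4, takes a point from camera to world coordinates). Camera axes: x right, y up, looking along -z (the intrinsics and any distortion apply to the point x, -y, -z); pixel columns grow to the right and rows downward; lengths in mm; the calibration is good to about 2 mm. A picture is of the moment at which its call begins.
- job_done(): hands the job in; it is judged then, once.
Trained networks look in a picture, given as the dict that the camera call returned (one of the last four; its "shot" number tells which), for a name from the list of things; names that differ only in an ending like _2 or _b are one class to them, and where a whole thing is asked for, a point or a joint stands for the part that bears it (a point fixed in the world has none). Each returns a list of dicts, best first, with "conf" (0 to 1); they miss things now and then, are a little off and sometimes report something else, mostly with a low value. They report only what shows in the picture. A call takes as long as a camera call.
- recognise(picture, thing): "at" ([column, row] in pixels, amid what is visible of it).
- place_of(picture, thing): "at" ([column, row] in pixels: a listed point, or the origin of a listed thing).
The state is a dict: "clock": time; "joints": joint angles; "joint_vel": joint speeds; "joint_efforts": joint torques, N m; "position": TCP position; "ee_rot": TCP orientation; "contact_force": force on the tool from outside, world axes, zero at the start; "wrist_torque": the same for the moment, N m; "gripper_width": finger opening in mm; "grasp_force": force on a finger pad.
Only numpy, scipy, OpenCV 4.12 (cv2) and the standard library are available. Lean on these libraries where they do the work, as an engineer would, in place of code of your own. Each camera call takes 0.05 s, during which the arm holds its last target. There are 200 camera calls.

## Task

Turn up the hall lamp: on the long dimmer box, slide the bar-shaped grip along its track until it stands level with the small dark pointer clipped to the edge of that box, then let go. Do not shift the pointer, and leave the round peg of the shorter slider box where it is.

Things in the scene. Friction and masses are not known exactly. Their poses are not given: they have to be found in the camera images.
- lamp_grip (a point): Grip of the lamp dimmer: upright grey plastic bar, 24 mm across the track, 16 mm along it, 42 mm tall, top 68 mm above the shelf; this point is in its middle, 14 mm below its top. It stands on a fixed white box, the longer of two (190 mm along the track, 70 mm across, 26 mm high). y axis along the straight level track, x across it, z up. Can be pinched across the track from above.
- lamp_mark (a point): The pointer, marking the target: small dark steel clip on the long box's +x edge, 16 mm along the track, reaching from 39 to 19 mm from the track's middle line, 4 mm proud of the box (top 30 mm above the shelf). This point: on its top, mid-clip, 28 mm to +x of the track. Axes as lamp_grip; the grip is level with it when both have the same y. Stiff, but 10 N shifts it.
- lamp (a joint): Place of the lamp dimmer's grip along its 120 mm track, in m: 0 at the -y end, 0.12 at the +y end. It starts on the -y side of the pointer. It slides with about 1.5 N of friction, has no spring and stays where it is left.
- night_grip (a point): To be left alone: grip of the shorter slider box (white, 110 mm along its track, 70 mm across, 26 mm high, no pointer), an upright round grey peg, 20 mm diameter, top 68 mm above the shelf; this point is in its middle, 14 mm below its top. It slides easily. The boxes may stand either way round, left and right of a black torch (150 mm long, 36 mm high) in the middle.

How it is judged:
By the outcome, as a careful person would: the job done as asked, in the order asked, and still so for the second after the job is handed in, with the robot touching nothing.
It also fails if it takes over 29 s, if anything falls off the work surface, if the arm or the gripper's body presses on something with over 40 N, if the wrist force passes 120 N, or if a joint passes its speed limit or range.

## Working session

There is one attempt and no reset: what is moved stays moved. The work goes in short steps, Python scripts to look and compute and a tool call to move; the robot and the scene stay as the last step left them, time stands still between calls to the robot, and variables do not carry over. Pictures are saved under pics/ and viewed, at most 10 in all, crops included, and the job is handed in when it is done.

Besides the shell and the picture viewer there is one more tool, called after "Request:" as name(argument=value, ...) on one line, values as JSON. carry_out: Moves the arm, as the interface text tells. Its arguments: {"type":"object","properties":{"slide":{"type":"array"},"roll":{"type":"array"},"claw":{"type":"array"}},"required":["slide","roll","claw"]}

```bash
mkdir -p pics
cat > h.py <<'E'
import numpy as np, cv2
from bench import *
def ray(p,uv):
    K=np.array(p["mtx"]);a=np.array([(uv[0]-K[0,2])/K[0,0],(uv[1]-K[1,2])/K[1,1]]);s=a.copy()
    for _ in range(20): s=a/(1+p["k1"]*(s@s))
    return np.array([s[0],-s[1],-1.0])
def at_z(p,uv,z):
    T=np.array(p["world_from_camera"]);d=T[:3,:3]@ray(p,uv);o=T[:3,3]
    return o+d*(z-o[2])/d[2]
def by_depth(p,uv):
    T=np.array(p["world_from_camera"]);d=p["z_map"][int(round(uv[1])),int(round(uv[0]))]
    return T[:3,:3]@(ray(p,uv)*d)+T[:3,3]
def cloud(p):
    K=np.array(p["mtx"]);T=np.array(p["world_from_camera"]);h,w=p["z_map"].shape
    u,v=np.meshgrid(np.arange(w),np.arange(h));a=np.stack([(u-K[0,2])/K[0,0],(v-K[1,2])/K[1,1]],-1);s=a.copy()
    for _ in range(20): s=a/(1+p["k1"]*(s**2).sum(-1,keepdims=True))
    r=np.stack([s[...,0],-s[...,1],-np.ones((h,w))],-1)*p["z_map"][...,None]
    return r@T[:3,:3].T+T[:3,3]
E
python3 - <<'E'
from h import *
np.set_printoptions(precision=1,suppress=True)
s=read_state();print(s["clock"],s["position"],np.array(s["ee_rot"]).round(4).tolist() if 0 else s["ee_rot"],grip_point_offset)
ims=[]
for n in("top","scene"):
    p=get_image(n);ims.append(p["img"]);cv2.imwrite(f"pics/{n}1.png",p["img"][...,::-1])
    print(n,np.array(p["world_from_camera"])[:3,3])
    for t,z in(("lamp_grip",54),("lamp_mark",30),("night_grip",54)):
        for d in place_of(p,t)[:3]: print(t,d["conf"],np.array(d["at"]),at_z(p,d["at"],z),by_depth(p,d["at"]))
E
```

```text
0.0 [176.7 599.3 403.6] [ 1.  -0.1 -0.   0. ] 154.70000000000002
top [511.4 -51.1 825. ]
lamp_grip 0.65 [146.7 218.2] [528.1 148.2  54. ] [527.8 144.3  69. ]
lamp_mark 0.44 [100.5 203.6] [555.3 237.3  30. ] [555.3 237.2  30.3]
night_grip 0.69 [353.4 193.7] [ 563.1 -197.8   54. ] [ 562.  -194.7   69.9]
scene [ 817.7 -311.5  618.9]
lamp_grip 0.66 [312.3 131.7] [526.8 151.1  54. ] [529.5 146.9  59.2]
lamp_mark 0.51 [351.6 122.7] [556.8 244.6  30. ] [557.2 243.6  31.1]
night_grip 0.75 [179.3 269. ] [ 556.1 -203.6   54. ] [ 562.5 -206.2   67.8]
```

View pics/top1.png

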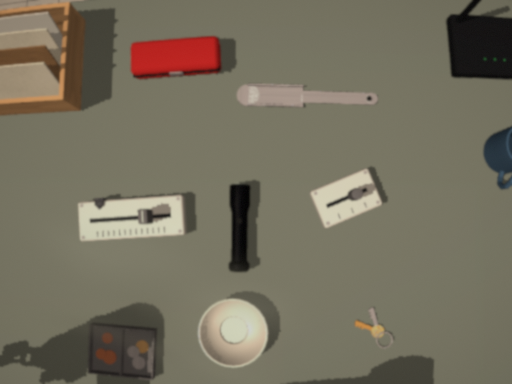

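View pics/scene1.png

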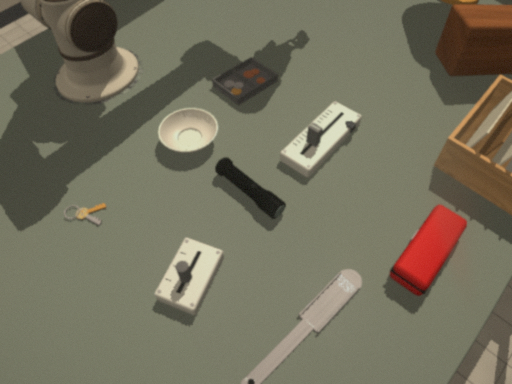

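The top view shows the long box at left with its grip at about (146,217) and the clip at (100,203). The short box is at about (350,195) and the torch at (239,225). Next I fit the box direction, grip and clip.

Run:
```python
from h import *
from scipy.spatial.transform import Rotation as R
np.set_printoptions(precision=2,suppress=True)
p=get_image("top");C=cloud(p);near=(abs(C[...,0]-530)<90)&(abs(C[...,1]-175)<130)
m=near&(C[...,2]>18)&(C[...,2]<36)
(c,sz,a)=cv2.minAreaRect(C[m][:,:2].astype(np.float32));print("rect",c,sz,a)
b=cv2.boxPoints((c,sz,a));e=max([b[1]-b[0],b[2]-b[1]],key=np.linalg.norm);e=e/np.linalg.norm(e);e*=np.sign(e[1]);
yd=e;xd=np.array([e[1],-e[0]]);print("track dir",yd,"yaw",np.degrees(np.arctan2(-yd[0],yd[1])))
g=C[near&(C[...,2]>60)][:,:2];print("grip",len(g),np.median(g,0),g.min(0),g.max(0))
# clip: dark pixels in the +x strip of the box
rel=C[...,:2]-np.array(c);Y=rel@yd;X=rel@xd
gray=p["img"].mean(-1)
k=(abs(Y)<88)&(X>20)&(X<33)&(gray<110)&m
print("clip n",k.sum(),"Ymean",Y[k].mean(),Y[k].min(),Y[k].max())
print("grip rel",(g-c)@yd.mean() if 0 else ((np.median(g,0)-c)@xd,(np.median(g,0)-c)@yd))
for d in place_of(p,"lamp_mark")[:1]+place_of(p,"lamp_grip")[:1]: print(d)
mk=at_z(p,place_of(p,"lamp_mark")[0]["at"],30)[:2];gp=at_z(p,place_of(p,"lamp_grip")[0]["at"],54)[:2]
print("net rel mark",(mk-c)@xd,(mk-c)@yd,"grip",(gp-c)@xd,(gp-c)@yd)
s=read_state();M=R.from_quat(s["ee_rot"]).as_matrix();print(M,s["position"])
x,y,w,h=60,165,150,100
cv2.imwrite("pics/crop1.png",cv2.resize(p["img"][y:y+h,x:x+w,::-1],None,fx=5,fy=5,interpolation=cv2.INTER_CUBIC))
```

```text
rect (531.4788208007812, 185.3368377685547) (74.10250091552734, 189.91941833496094) 2.980778932571411
track dir [-0.05  1.  ] yaw 2.9807754
grip 144 [531.61 150.86] [521.61 142.69] [543.26 159.69]
clip n 59 Ymean 52.53648484786923 44.58946156411303 62.5937559997496
grip rel (np.float64(-1.66018952749416), np.float64(-34.44179747426888))
{'at': [98.5, 203.2], 'conf': 0.48}
{'at': [143.3, 218.7], 'conf': 0.49}
net rel mark 27.4123345856529 54.2529950833523 grip -5.705888036837562 -31.03242145893126
[[ 0.96 -0.28 -0.  ]
 [-0.28 -0.96  0.  ]
 [-0.   -0.   -1.  ]] [176.77 599.44 404.74]
```

View pics/crop1.png

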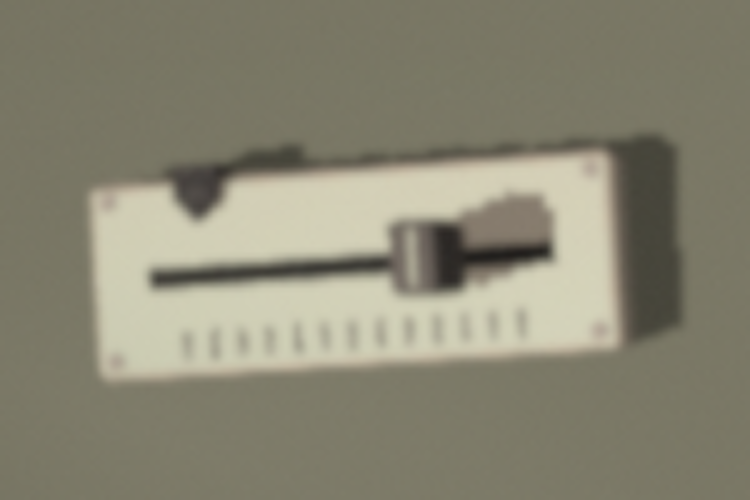

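The crop shows the clip at about image column 99.5 and the bar at about (146,216). The track yaw is 3°. I'll do the coarse move to above the grip, with the fingers partly open and turned across the track.

Request:
carry_out(slide=[[0.035,0.025,0],[0.08,0.057,0],[0.125,0.089,0],[0.17,0.121,0],[0.215,0.153,0],[0.26,0.185,0],[0.305,0.217,0],[0.35,0.249,0]], roll=[5,14,23,32,41,50,60,70], claw=[0.06,0.06,0.06,0.06,0.06,0.06,0.06,0.06])

```text
clock: 1.65
position: [442.8, 260.1, 405.1]
ee_rot: [0.727, -0.687, 0.0, -0.0]
contact_force: [1.8, -0.2, 0.0]
gripper_width: 59.7
grasp_force: 0.0
```

```bash
cat > d.py <<'E'
import sys
from h import *
from scipy.spatial.transform import Rotation as R
np.set_printoptions(precision=2,suppress=True)
g=np.array([float(a) for a in sys.argv[1:4]])   # target TCP, mm
s=read_state();M=R.from_quat(s["ee_rot"]).as_matrix();t=np.array([.9986,.052,0])
y=M.T@t; y=-y if y[1]<0 else y
print(s["clock"],s["position"],"slide mm",M.T@(g-s["position"]),"roll",np.degrees(np.arctan2(-y[0],y[1])),"F",np.array(s["contact_force"]),s["gripper_width"],s["grasp_force"],"off",grip_point_offset,M[:,2],np.array(s["joints"]))
E
python3 d.py 531.4 151 212
```

```text
1.65 [442.83 260.08 405.11] slide mm [114.06 -82.09 193.1 ] roll 0.2777376083699929 F [ 1.76 -0.15  0.03] 59.689699555192206 0.0 off 154.70000000000002 [ 0.  0. -1.] [ 0.85  0.19 -0.26  0.   -1.11 -0.79]
```

Request:
carry_out(slide=[[0.04,-0.029,0.02],[0.08,-0.058,0.05],[0.11,-0.079,0.09],[0.114,-0.082,0.12],[0.114,-0.082,0.12],[0.114,-0.082,0.12]], roll=[0.3,0.3,0.3,0.3,0.3,0.3], claw=[0.06,0.06,0.06,0.06,0.06,0.06])

```text
clock: 2.4
position: [531.4, 153.5, 286.1]
ee_rot: [0.727, -0.686, 0.001, -0.001]
contact_force: [-0.3, 0.4, 0.0]
gripper_width: 60.2
grasp_force: 0.0
```

```bash
python3 d.py 531.4 151 212
python3 - <<'E'
from h import *
p=get_image("scene");x,y,w,h=240,60,160,130
cv2.imwrite("pics/s2.png",cv2.resize(p["img"][y:y+h,x:x+w,::-1],None,fx=4,fy=4,interpolation=cv2.INTER_CUBIC))
E
```

```text
2.4 [531.38 153.55 286.1 ] slide mm [ 2.59  0.3  74.09] roll 0.3459771603067662 F [-0.27  0.39  0.01] 60.224863929234935 0.0 off 154.70000000000002 [ 0.  0. -1.] [ 0.57  0.38 -0.33  0.   -0.86 -0.52]
```

View pics/s2.png

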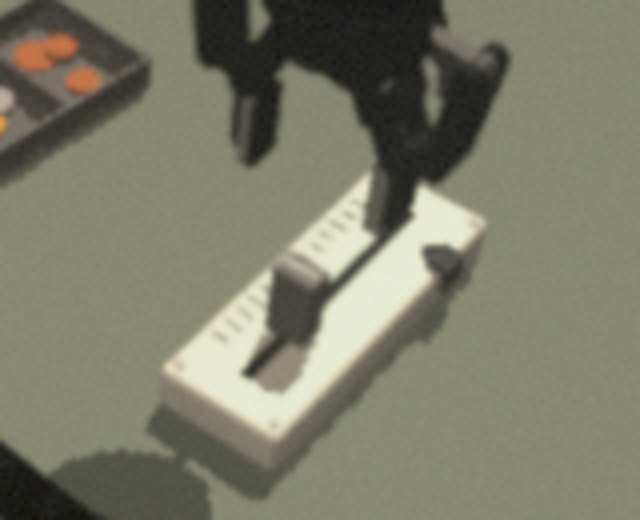

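The scene crop shows the open fingers above the grip line, straddling the track, with nothing in the way of the descent.

Request:
carry_out(slide=[[0.0025,0,0.02],[0.0025,0,0.045],[0.0025,0,0.065],[0.0025,0,0.073],[0.0025,0,0.073],[0.0025,0,0.073]], roll=[0.3,0.3,0.3,0.3,0.3,0.3], claw=[0.06,0.06,0.06,0.06,0.06,0.06])

```text
clock: 3.2
position: [531.5, 150.9, 213.0]
ee_rot: [0.725, -0.688, 0.0, -0.001]
contact_force: [-0.0, 0.1, -0.2]
gripper_width: 59.9
grasp_force: 0.0
```

Request:
carry_out(slide=[[0,0,0],[0,0,0],[0,0,0],[0,0,0]], roll=[0,0,0,0], claw=[0.034,0.03,0.026,0.02])

```text
clock: 3.7
position: [531.1, 150.4, 212.1]
ee_rot: [0.725, -0.689, -0.0, 0.0]
contact_force: [-1.0, -0.4, 3.0]
gripper_width: 23.0
grasp_force: 59.2
```

```bash
python3 d.py 526.9 237.3 212
```

```text
3.7 [531.06 150.42 212.06] slide mm [-86.98  -0.35   0.05] roll -0.00917046847840665 F [-1.04 -0.38  3.03] 23.001984238382587 59.16601538658142 off 154.70000000000002 [-0. -0. -1.] [ 0.57  0.48 -0.4   0.   -0.69 -0.52]
```

Gripped at 23 mm opening. I'll slide along the track.

Request:
carry_out(slide=[[-0.008,0,0],[-0.022,0,0],[-0.038,0,0],[-0.054,0,0],[-0.068,0,0],[-0.08,0,0],[-0.086,0,0],[-0.087,0,0]], roll=[0,0,0,0,0,0,0,0], claw=[0.02,0.02,0.02,0.02,0.02,0.02,0.02,0.02])

```text
clock: 4.7
position: [526.3, 238.7, 212.1]
ee_rot: [0.726, -0.688, 0.0, 0.0]
contact_force: [-1.6, -1.2, 5.6]
gripper_width: 22.9
grasp_force: 59.5
```

Request:
carry_out(slide=[[0,0,0],[0,0,0],[0,0,0],[0,0,0]], roll=[0,0,0,0], claw=[0.02,0.02,0.03,0.05])

```text
clock: 5.2
position: [526.5, 238.0, 211.3]
ee_rot: [0.725, -0.688, -0.0, -0.0]
contact_force: [0.3, 0.4, 0.2]
gripper_width: 46.6
grasp_force: 0.0
```

Request:
carry_out(slide=[[0,0,0],[0,0,-0.02],[0,0,-0.06],[0,0,-0.1],[0.05,0,-0.15],[0.1,0,-0.19],[0.15,0,-0.2],[0.15,0,-0.2]], roll=[0,0,0,0,0,0,0,0], claw=[0.06,0.06,0.06,0.06,0.06,0.06,0.06,0.06])

```text
clock: 6.2
position: [534.3, 84.5, 413.7]
ee_rot: [0.724, -0.69, 0.001, -0.002]
contact_force: [-0.2, -0.3, -1.5]
gripper_width: 59.9
grasp_force: 0.0
```

```bash
cat > m.py <<'E'
from h import *
np.set_printoptions(precision=2,suppress=True)
yd=np.array([-.052,.9986]);xd=np.array([.9986,.052]);c=np.array([531.48,185.34])
for n in("top","scene"):
    for i in range(2):
        p=get_image(n);C=cloud(p);rel=C[...,:2]-c;Y=rel@yd;X=rel@xd;Z=C[...,2];gray=p["img"].mean(-1)
        near=(abs(X)<60)&(abs(Y)<110)
        g=near&(Z>64)&(Z<75)&(abs(X)<25);k=near&(Z>20)&(Z<36)&(X>18)&(X<34)&(abs(Y)<80)&(gray<100)
        for t,q in(("grip",g),("clip",k)):
            if q.sum(): print(n,t,q.sum(),"mean",Y[q].mean(),"mid",(np.percentile(Y[q],3)+np.percentile(Y[q],97))/2,Y[q].min(),Y[q].max())
        for t,z in(("lamp_grip",54),("lamp_mark",30)):
            for d in place_of(p,t)[:1]: r=at_z(p,d["at"],z)[:2]-c;print(" net",t,d["conf"],r@xd,r@yd)
    K=np.array(p["mtx"]);y,x=np.argwhere(k).mean(0).astype(int) if k.any() else (200,120)
    x0=max(x-50,0);y0=max(y-40,0)
    cv2.imwrite(f"pics/m_{n}_{p['shot']}.png",cv2.resize(p["img"][y0:y0+80,x0:x0+100,::-1],None,fx=6,fy=6,interpolation=cv2.INTER_CUBIC));print(p["shot"],x0,y0)
E
python3 d.py 526.9 237.3 212; python3 m.py; ls pics
```

```text
6.2 [534.29  84.53 413.73] slide mm [-152.69    0.94  201.92] roll -0.28458641233204235 F [-0.22 -0.33 -1.46] 59.8595792473177 0.0 off 154.70000000000002 [ 0.  0. -1.] [ 0.46  0.23 -0.19  0.   -1.15 -0.41]
6 70 160
scene grip 83 mean 54.071585216803015 mid 54.816842397962304 46.25227149252939 63.44430758616233
scene clip 46 mean 52.28359848733057 mid 54.22519153585009 45.01638251444165 74.28517627758646
 net lamp_grip 0.84 -6.067144500445962 57.59197464263198
 net lamp_mark 0.64 27.084458977904216 56.063324606870786
scene grip 83 mean 54.0007215878233 mid 54.832408122830394 46.60792910845067 64.70654173065991
scene clip 44 mean 51.06929623487841 mid 52.0473872240143 44.68593511003273 60.36220821494355
 net lamp_grip 0.79 -6.783469782009032 63.842479375973504
 net lamp_mark 0.42 22.147551646192525 51.47468561073757
8 299 85
crop1.png
m_scene_8.png
m_top_6.png
s2.png
scene1.png
top1.png
```

Request:
carry_out(slide=[[-0.03,0.03,0],[-0.07,0.065,0],[-0.11,0.1,0],[-0.155,0.135,0],[-0.2,0.17,0],[-0.245,0.2,0],[-0.28,0.22,0],[-0.29,0.22,0]], roll=[0,0,0,0,0,0,0,0], claw=[0.06,0.06,0.06,0.06,0.06,0.06,0.06,0.06])

```text
clock: 7.8
position: [298.4, 367.4, 411.8]
ee_rot: [0.726, -0.687, -0.0, -0.0]
contact_force: [-0.3, -0.3, 0.3]
gripper_width: 60.0
grasp_force: 0.0
```

```bash
python3 d.py 526.9 237.3 212; python3 m.py; ls pics
```

```text
7.8 [298.39 367.39 411.82] slide mm [ 142.63 -220.92  199.8 ] roll 0.1977067758367363 F [-0.3  -0.26  0.32] 60.00277188459614 0.0 off 154.70000000000002 [ 0.  0. -1.] [ 1.23  0.12 -0.34 -0.   -1.12 -1.18]
top grip 130 mean 54.702819770262764 mid 54.88136930881184 47.2685036225904 63.05964535264428
top clip 59 mean 52.63974694994738 mid 53.06512356268465 44.41131298346609 62.715522512580584
 net lamp_grip 0.53 -5.092463564541691 59.24481807654331
 net lamp_mark 0.61 25.275003333462944 53.803718448648844
top grip 131 mean 54.932284715089004 mid 55.29242029661805 47.38356287082921 63.05906305304472
top clip 60 mean 52.48019938822587 mid 53.19439506925203 44.732096528456246 62.88724813692569
 net lamp_grip 0.73 -2.4327188075321247 53.02898828793199
 net lamp_mark 0.48 32.761275210714345 58.025137280317146
10 49 162
scene grip 86 mean 53.951952778882976 mid 54.74878731347535 46.36854818996776 65.64822971409407
scene clip 45 mean 51.713018643203974 mid 52.96146399255207 44.82746456306669 61.79622745839063
 net lamp_mark 0.65 25.75711557891925 45.776721227326995
scene grip 87 mean 54.00043391837753 mid 54.537207999462865 46.06800496256929 64.17677991489784
scene clip 45 mean 52.498007617030474 mid 57.07619986497768 44.965252529710504 79.79203475292755
 net lamp_grip 0.74 -3.5490499908533626 54.073832577434914
 net lamp_mark 0.38 29.176889059891536 52.34701404766231
12 300 84
crop1.png
m_scene_12.png
m_scene_8.png
m_top_10.png
m_top_6.png
s2.png
scene1.png
top1.png
```

View pics/m_top_10.png

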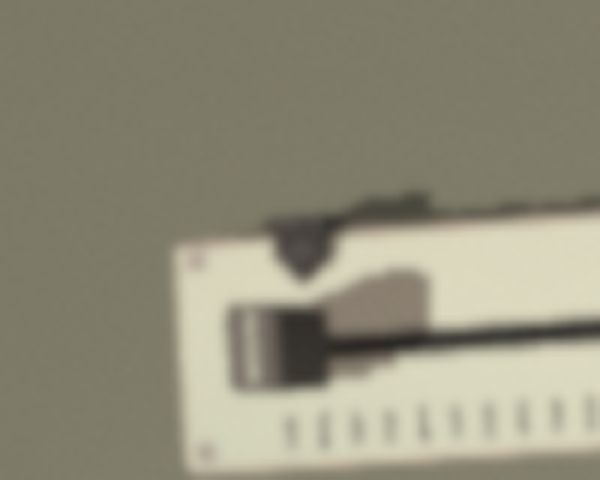

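```bash
cat > e.py <<'E'
# sub-pixel profiles along the track at sampled world lines (top camera), averaged over 4 shots
from h import *
yd=np.array([-.052,.9986]);xd=np.array([.9986,.052]);c=np.array([531.48,185.34])
def project(p,P):
    T=np.array(p["world_from_camera"]);q=(P-T[:3,3])@T[:3,:3];s=np.stack([q[:,0]/-q[:,2],-q[:,1]/-q[:,2]],1)
    s=s*(1+p["k1"]*(s**2).sum(1,keepdims=True));K=np.array(p["mtx"]);return s@np.diag([K[0,0],K[1,1]])+[K[0,2],K[1,2]]
ps=[get_image("top") for _ in range(4)];G=np.mean([p["img"].astype(float) for p in ps],0).mean(-1).astype(np.float32);p=ps[0]
Ys=np.arange(35,76,1.0)
for name,xs,z in(("clip",(22,24,26,28,30,32),30),("grip",(-8,-4,0,4,8),68)):
    prof=[]
    for X in xs:
        P=np.array([[*(c+(X-2)*xd+Y*yd),z] for Y in Ys]);uv=project(p,P).astype(np.float32)
        r=cv2.remap(G,uv[:,:1],uv[:,1:],cv2.INTER_LINEAR)[:,0];prof.append(r)
        if name=="clip":
            lev=(np.median(r)+r.min())/2;b=np.where(r<lev)[0];i,j=b[0],b[-1]
            f=lambda a,b_:a+(r[a]-lev)/(r[a]-r[b_])*(b_-a)
            e1=Ys[0]+f(i-1,i) if i else -1;e2=Ys[0]+f(j,j+1) if j<len(r)-1 else -1
            print(X,"edges",round(e1,1),round(e2,1),"mid",round((e1+e2)/2,2))
    print(name,list(zip(Ys.astype(int).tolist(),np.mean(prof,0).astype(int).tolist())))
E
python3 e.py
```

```text
22 edges 49.0 57.1 mid 53.06
24 edges 47.4 58.1 mid 52.76
26 edges 45.5 59.5 mid 52.5
28 edges 44.7 60.6 mid 52.64
30 edges 44.3 61.0 mid 52.65
32 edges 44.1 60.8 mid 52.46
clip [(35, 198), (36, 199), (37, 199), (38, 199), (39, 198), (40, 194), (41, 188), (42, 178), (43, 165), (44, 150), (45, 135), (46, 120), (47, 110), (48, 99), (49, 93), (50, 86), (51, 83), (52, 80), (53, 80), (54, 81), (55, 85), (56, 90), (57, 97), (58, 107), (59, 118), (60, 133), (61, 149), (62, 165), (63, 179), (64, 189), (65, 196), (66, 199), (67, 200), (68, 201), (69, 200), (70, 200), (71, 200), (72, 201), (73, 201), (74, 201), (75, 201)]
grip [(35, 64), (36, 57), (37, 54), (38, 52), (39, 52), (40, 51), (41, 51), (42, 51), (43, 52), (44, 52), (45, 55), (46, 59), (47, 67), (48, 77), (49, 88), (50, 97), (51, 104), (52, 112), (53, 123), (54, 135), (55, 146), (56, 148), (57, 144), (58, 134), (59, 125), (60, 122), (61, 129), (62, 143), (63, 163), (64, 181), (65, 194), (66, 201), (67, 204), (68, 205), (69, 205), (70, 205), (71, 205), (72, 204), (73, 203), (74, 200), (75, 193)]
```

The crop shows the bar past the clip: clip centre is 52.7 and bar centre about 55.1 along the track. I'll re-grip and pull back about 2.4 mm.

Request:
carry_out(slide=[[0.02,-0.03,0],[0.05,-0.08,0.01],[0.08,-0.125,0.03],[0.11,-0.17,0.06],[0.13,-0.205,0.09],[0.142,-0.2205,0.12],[0.142,-0.2205,0.12],[0.142,-0.2205,0.12]], roll=[0.2,0.2,0.2,0.2,0.2,0.2,0.2,0.2], claw=[0.06,0.06,0.06,0.06,0.06,0.06,0.06,0.06])

```text
clock: 9.6
position: [527.2, 235.9, 292.6]
ee_rot: [0.724, -0.69, 0.0, -0.001]
contact_force: [-0.2, -0.2, 0.1]
gripper_width: 60.2
grasp_force: 0.0
```

```bash
python3 d.py 526.5 238.0 212
```

```text
9.6 [527.24 235.88 292.56] slide mm [-2.13  0.73 80.56] roll -0.17387878745765026 F [-0.22 -0.23  0.12] 60.2300097996193 0.0 off 154.70000000000002 [ 0.  0. -1.] [ 0.7   0.41 -0.26  0.   -0.9  -0.65]
```

Request:
carry_out(slide=[[-0.002,0.0005,0.02],[-0.002,0.0005,0.05],[-0.002,0.0005,0.072],[-0.002,0.0005,0.08],[-0.002,0.0005,0.08],[-0.002,0.0005,0.08]], roll=[-0.1,-0.1,-0.1,-0.1,-0.1,-0.1], claw=[0.06,0.06,0.06,0.06,0.06,0.06])

```text
clock: 10.35
position: [526.9, 237.9, 213.2]
ee_rot: [0.725, -0.689, 0.0, -0.001]
contact_force: [0.3, 1.1, 0.4]
gripper_width: 59.9
grasp_force: 0.0
```

Request:
carry_out(slide=[[0,0,0],[0,0,0],[0,0,0],[0,0,0]], roll=[0,0,0,0], claw=[0.034,0.03,0.026,0.02])

```text
clock: 10.85
position: [526.5, 237.3, 212.1]
ee_rot: [0.725, -0.689, -0.0, 0.0]
contact_force: [-0.9, -0.4, 4.2]
gripper_width: 22.7
grasp_force: 59.4
```

```bash
python3 d.py 526.6 235.6 212
```

```text
10.85 [526.5  237.28 212.09] slide mm [ 1.69 -0.01  0.09] roll -0.1090947849089245 F [-0.95 -0.41  4.19] 22.666861912282457 59.388726353645325 off 154.70000000000002 [-0. -0. -1.] [ 0.7   0.51 -0.34 -0.   -0.72 -0.65]
```

Request:
carry_out(slide=[[0.001,0,0],[0.002,0,0],[0.0023,0,0],[0.0023,0,0],[0.0023,0,0],[0.0023,0,0],[0.0023,0,0],[0.0023,0,0]], roll=[0,0,0,0,0,0,0,0], claw=[0.02,0.02,0.02,0.02,0.02,0.02,0.03,0.05])

```text
clock: 11.85
position: [526.9, 234.9, 211.4]
ee_rot: [0.725, -0.689, 0.0, 0.0]
contact_force: [-1.1, -0.3, 0.7]
gripper_width: 47.1
grasp_force: 0.0
```

Request:
carry_out(slide=[[0,0,0],[0,0,-0.02],[0,0,-0.06],[0,0,-0.1],[-0.02,0.03,-0.15],[-0.05,0.08,-0.18],[-0.09,0.13,-0.2],[-0.12,0.18,-0.2]], roll=[0,0,0,0,0,0,0,0], claw=[0.06,0.06,0.06,0.06,0.06,0.06,0.06,0.06])

```text
clock: 12.85
position: [342.4, 345.4, 413.4]
ee_rot: [0.724, -0.689, -0.0, -0.002]
contact_force: [0.3, 1.6, 0.5]
gripper_width: 59.8
grasp_force: 0.0
```

Request:
carry_out(slide=[[-0.015,0.025,0],[-0.02,0.04,0],[-0.02,0.04,0]], roll=[0,0,0], claw=[0.06,0.06,0.06])

```text
clock: 13.22
position: [302.3, 362.3, 411.6]
ee_rot: [0.725, -0.689, 0.0, 0.0]
contact_force: [-0.2, 0.0, 0.2]
gripper_width: 60.0
grasp_force: 0.0
```

```bash
python3 m.py; python3 e.py
```

```text
top grip 138 mean 52.80658176470106 mid 53.164745473256076 45.075943744606924 61.301476807310344
top clip 59 mean 52.64318051169008 mid 53.20425410829769 44.09703008514931 62.67610559203973
 net lamp_grip 0.63 3.7145748222494843 53.58948409425628
 net lamp_mark 0.56 27.56250384872393 59.0161839198938
top grip 137 mean 52.83696802288493 mid 53.067701096092975 45.42335280604218 60.60217085052993
top clip 59 mean 52.533954253630924 mid 52.732326013496284 44.50610345881351 61.187786468586026
 net lamp_grip 0.42 8.29933100002768 -381.91047852899896
 net lamp_mark 0.49 28.285630475650205 56.77437814337928
18 49 162
scene grip 84 mean 52.25863636283461 mid 53.64373011046178 43.849337759477216 62.559486110334674
scene clip 45 mean 52.11654603981885 mid 53.57658273195971 45.036211118506905 76.18651046912285
 net lamp_grip 0.8 -5.177254314926671 49.668706327824665
 net lamp_mark 0.54 18.05018931428074 59.078842098893524
scene grip 85 mean 52.20614395764307 mid 53.554620318407665 45.041548057139444 62.90144095101245
scene clip 49 mean 49.98360526041661 mid 42.32564928501516 -14.145001011547308 
[... 504 characters left out ...]
(52, 80), (53, 81), (54, 81), (55, 85), (56, 90), (57, 97), (58, 107), (59, 118), (60, 133), (61, 149), (62, 165), (63, 179), (64, 190), (65, 196), (66, 199), (67, 200), (68, 201), (69, 201), (70, 200), (71, 201), (72, 201), (73, 201), (74, 201), (75, 201)]
grip [(35, 54), (36, 52), (37, 52), (38, 51), (39, 51), (40, 51), (41, 52), (42, 53), (43, 55), (44, 60), (45, 69), (46, 79), (47, 89), (48, 98), (49, 105), (50, 114), (51, 125), (52, 137), (53, 149), (54, 150), (55, 145), (56, 134), (57, 125), (58, 122), (59, 130), (60, 146), (61, 166), (62, 185), (63, 196), (64, 203), (65, 205), (66, 205), (67, 205), (68, 205), (69, 205), (70, 205), (71, 205), (72, 205), (73, 203), (74, 201), (75, 193)]
```

The bar is at about 53.0 and the clip at 52.7, and the clip has not moved. I'll hand it in.

```bash
python3 -c "from bench import *; print(job_done())"
```

```text
the job is handed in; nothing more can be done
None
```

I slid the lamp grip level with the pointer (within about 0.5 mm by camera), let go, and handed the job in. The pointer did not move, and I never went near the round peg.

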